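# Balance the load of the bench mixer

### The arm

A 7-joint arm with a two-finger parallel gripper is mounted at the origin on a cart in front of the work surface, level with it; the furniture and walls round the work are solid. World frame = base frame: x ahead of the robot, y to its left, z up, the work surface at z = 0. Lengths are in m, angles in rad, forces in N, time in s.
With the tool pointing down it reaches from about 0.4 to 0.85 m from the base axis. Payload 6.9 kg.
Tool frame: the origin (TCP) lies at the very end of the fingers, on their centre line; the grasp point (between the pads) lies 19 mm behind it; z points along the fingers, y is the line along which they close (so a half turn about z gives the same grasp; the last joint's range is limited). The gripper opens to 85 mm and grips with 20 to 120 N. Pads are 22 mm wide; open, the fingers measure 114 mm over their backs; the gripper's body (76 mm by 85 mm) begins 54 mm behind the grasp point. The pads swing forward as they close: fully open they stand 13 mm farther back than shut.
Start: joints at [1.427, 0.507, -0.238, 1.5, 0.126, 1.149, -0.155], TCP at [0.154, -0.606, 0.231] pointing down, gripper open.
Joint ranges: [-3.08, 3.08], [-0.24, 2.05], [-1.43, 1.35], [0, 2.5], [-1.52, 4.66], [0.17, 1.96], [-2.89, 2.89]. Speed limits (rad/s): [2.39, 2.39, 3.14, 3.14, 3.14, 3.14, 3.14].

### API

Orientations are given as a 3x3 rotation matrix whose columns are the frame's x, y, z axes.
In Python, from plant import robot gives the robot as it stands. The module is installed in compiled form; this text tells all that it offers.
- The arm moves only by the tool play_rows, never from a script. Its argument "plan" is a list of rows, each a list of 2 entries, a list of its own where there are three numbers: the shift along the tool's x, y, z in units of 0.05 m (1.0 is 0.05 m), then the turn, a rotation vector about the tool's x, y, z in units of 6 degrees (1.0 is 6 degrees). A call has 1 to 10 rows; each row shifts and turns the commanded pose from where the row before left it, along the tool's axes as they then stand; what a row does not reach is not made up. A row lasts 1/10 s, in which the tool goes at most 50 mm and 8.59 degrees, less where a joint would pass 70% of its speed; a pose out of reach is approached as far as the arm can. A call with a number of a shift or a turn outside -1 to 1 is refused whole. A call with a gripper value outside its range is refused whole. "hand" is the opening, from 0 (shut) to 1 (fully open), set as the call begins (left out, the last holds). The fingers move at their own pace and stop on an object; the grip force is fixed at half the most. Time passes only in rows, so rows that do not move let the fingers close. It gives the time, the measured TCP pose, the force, the opening and the grip force at its end, in the units of the state.
- robot.get_state(): the state, without advancing time (a new reading comes with each control period).
- robot.get_image(name): name is "scene" or "top" or "wrist"; returns a dict with "img" (480x640x3 uint8, red, green, blue), "z_map" (480x640 float32, m along the optical axis (not along the pixel's ray), 0 where there is no reading), "vertical_fov" (degrees; the focal length in pixels is half the picture's height over the tangent of half this angle, whatever the lens; pixels are square), "cx", "cy" (the principal point, pixels), "extrinsics" (4x4, takes a point from camera to world coordinates). Camera axes: x right, y down, z forward; pixel columns grow to the right and rows downward; lengths in m; the calibration is good to about 2 mm. A picture is of the moment at which its call begins.
- robot.job_done(): hands the job in; it is judged then, once.
The state is a dict: "t": time; "q": joint angles; "joint_vel": joint speeds; "effort": joint torques, N m; "ee_pos": TCP position; "tool_rot": TCP orientation; "force": force on the tool from outside, world axes, zero at the start; "torque": the same for the moment, N m; "width": finger opening in m; "gripper_force": force on a finger pad.
Only numpy, scipy, OpenCV 4.12 (cv2) and the standard library are available. Lean on these libraries where they do the work, as an engineer would, in place of code of your own. Each camera call takes 0.05 s, during which the arm holds its last target. There are 200 camera calls.

### The job

Load the mixer so that it runs balanced: both blue-capped bottles and both dropper bottles must end up standing upright in its cups, each directly opposite its twin across the platform. The cup under the red cover is out of use, so a bottle that already stands on the mixer opposite the red cover or opposite a bottle of the other kind may have to change cups first. They are glass, so set them down without dropping them or knocking any over, and leave the white-capped bottle and everything else on the bench where it stands.

Things in the scene. Friction and masses are not known exactly. Their poses are not given: they have to be found in the camera images.
- blue_a_c (a point): brown glass bottle with a blue cap, 43 mm across and 70 mm tall, round; the full 43 mm width reaches from about 5 to 45 mm above its underside, above that it rounds in to the cap (25 mm across, top 11 mm). About 0.09 kg. This point is its centre, 35 mm above its underside; z is up along the bottle. This one stands in a cup of the mixer at the start.
- blue_b_c (a point): brown glass bottle with a blue cap, 43 mm across and 70 mm tall, round; the full 43 mm width reaches from about 5 to 45 mm above its underside, above that it rounds in to the cap (25 mm across, top 11 mm). About 0.09 kg. This point is its centre, 35 mm above its underside; z is up along the bottle. This one stands on the bench at the start, right of the mixer, among other things.
- drop_a_c (a point): brown glass dropper bottle with a black rubber bulb on top, 33 mm across and 102 mm tall; the round 33 mm body reaches from 5 to about 55 mm above its underside, then a shoulder, a collar 24 mm across up to 77 mm and the bulb (13 mm across) up to 102 mm. About 0.07 kg. This point is its centre, 51 mm above its underside; z is up along the bottle. This one stands in a cup of the mixer at the start.
- drop_b_c (a point): brown glass dropper bottle with a black rubber bulb on top, 33 mm across and 102 mm tall; the round 33 mm body reaches from 5 to about 55 mm above its underside, then a shoulder, a collar 24 mm across up to 77 mm and the bulb (13 mm across) up to 102 mm. About 0.07 kg. This point is its centre, 51 mm above its underside; z is up along the bottle. This one stands on the bench at the start, right of the mixer, among other things.
- mixer: bench mixer: white square housing 220 x 220 mm and 34 mm high, fixed to the bench, in front of the robot and a little to its left. Origin at the centre of its underside, on the bench; its control panel faces its -x side.
- platform: round grey metal platform of the mixer, 258 mm across, 8 mm thick, its underside 40 mm above the bench; it does not turn. It carries six equal shallow cups on a circle of 92 mm radius, 60 degrees apart. Origin on its axis, on its underside; z up.
- cup0 (a point): centre of the floor of cup 0 (51 mm above the bench): a shallow round cup, 52 mm inside, rim 10 mm above its floor and 60 mm across outside. Cups are numbered counterclockwise seen from above; cup 3 is opposite. Cups lie 92 mm from their neighbours, centre to centre.
- cup1 (a point): centre of the floor of cup 1 (51 mm above the bench): a shallow round cup, 52 mm inside, rim 10 mm above its floor and 60 mm across outside. Cups are numbered counterclockwise seen from above; cup 4 is opposite. Cups lie 92 mm from their neighbours, centre to centre.
- cup2 (a point): centre of the floor of cup 2 (51 mm above the bench): a shallow round cup, 52 mm inside, rim 10 mm above its floor and 60 mm across outside. Cups are numbered counterclockwise seen from above; cup 5 is opposite. Cups lie 92 mm from their neighbours, centre to centre.
- cup3 (a point): centre of the floor of cup 3 (51 mm above the bench): a shallow round cup, 52 mm inside, rim 10 mm above its floor and 60 mm across outside. Cups are numbered counterclockwise seen from above; cup 0 is opposite. Cups lie 92 mm from their neighbours, centre to centre.
- cup4 (a point): centre of the floor of cup 4 (51 mm above the bench): a shallow round cup, 52 mm inside, rim 10 mm above its floor and 60 mm across outside. Cups are numbered counterclockwise seen from above; cup 1 is opposite. Cups lie 92 mm from their neighbours, centre to centre.
- cup5 (a point): centre of the floor of cup 5 (51 mm above the bench): a shallow round cup, 52 mm inside, rim 10 mm above its floor and 60 mm across outside. Cups are numbered counterclockwise seen from above; cup 2 is opposite. Cups lie 92 mm from their neighbours, centre to centre.
- cover: red plastic cover, 65 mm across, fixed over one of the six cups, which is out of use; its top is 25 mm above the cup's floor. Origin at the centre of that cup's floor. It cannot be taken off.
- white_cap_c (a point): brown glass bottle with a white cap, 43 mm across, 70 mm tall, standing on the bench; not part of the load, only in the way. This point is its centre, 35 mm up.
- sanitiser: sanitiser pump bottle, white, 52 x 81 mm and 178 mm tall (its long side along its y), a bystander on the bench between the mixer and the bottles. Origin at the centre of its underside.
- timer: white lab timer, 34 x 64 mm, 60 mm tall, a bystander. Origin at the centre of its underside.
- tape_clear: roll of tape lying flat, 98 mm across, 25 mm high, a bystander at the front. Origin at the centre of its underside.
- marker_0: felt marker with a blue cap lying along its y, 132 x 15 mm, 16 mm high, a bystander. Origin at the centre of its underside.
- ink_pad: closed ink pad, 72 x 112 mm, 20 mm high, a bystander at the front. Origin at the centre of its underside.
- stamp: hand stamp with a red handle, 30 x 50 mm, 67 mm tall, a bystander at the front left. Origin at the centre of its underside.
There are look-alikes about, which are no part of the job. What is shaped like the part that bears drop_b_c but pink is not meant.

How it is judged:
By the outcome, as a careful person would: the job done as asked, in the order asked, and still so for the second after the job is handed in, with the robot touching nothing.
It also fails if it takes over 64 s, if anything falls off the work surface, if the arm or the gripper's body presses on something with over 40 N, if the wrist force passes 120 N, or if a joint passes its speed limit or range.

## Working session

There is one attempt and no reset: what is moved stays moved. The work goes in short steps, Python scripts to look and compute and a tool call to move; the robot and the scene stay as the last step left them, time stands still between calls to the robot, and variables do not carry over. Pictures are saved under pics/ and viewed, at most 10 in all, crops included, and the job is handed in when it is done.

Besides the shell and the picture viewer there is one more tool, called after ">>>" as a command line: name --argument value ..., lists and objects as JSON in quotes. play_rows: Moves the arm, as the interface text tells. Its arguments: {"type":"object","properties":{"plan":{"type":"array","items":{"type":"array"}},"hand":{"type":"number"}},"required":["plan"]}

```bash
mkdir -p pics; cat > h.py <<'E'
import numpy as np, cv2
from plant import robot
def cap(n):
    d=robot.get_image(n); np.savez(f'{n}.npz',**d)
    return d
def load(n): return np.load(f'{n}.npz')
def world(d):
    z=d['z_map'].astype(float);f=240/np.tan(np.radians(float(d['vertical_fov']))/2)
    v,u=np.mgrid[:480,:640]
    P=np.stack([(u-d['cx'])/f*z,(v-d['cy'])/f*z,z],-1)
    E=d['extrinsics'];W=P@E[:3,:3].T+E[:3,3];W[z==0]=np.nan
    return W
def ray(d,u,v,h):
    f=240/np.tan(np.radians(float(d['vertical_fov']))/2)
    E=d['extrinsics'];r=E[:3,:3]@np.array([(u-d['cx'])/f,(v-d['cy'])/f,1]);o=E[:3,3]
    return o+r*(h-o[2])/r[2]
E
python3 - <<'E'
from h import *
for n in('top','scene'):
    d=cap(n);cv2.imwrite(f'pics/{n}0.png',d['img'][...,::-1]);print(n,d['vertical_fov'],d['extrinsics'].round(3).tolist())
s=robot.get_state();print(s)
E
```

```text
top 47.221185800441354 [[-0.001, -0.998, 0.063, 0.459], [-1.0, -0.0, -0.013, -0.005], [0.013, -0.063, -0.998, 1.273], [0.0, 0.0, 0.0, 1.0]]
scene 51.79250074895728 [[-0.709, -0.282, 0.646, -0.205], [-0.705, 0.293, -0.646, 0.706], [-0.007, -0.913, -0.407, 0.548], [0.0, 0.0, 0.0, 1.0]]
{'t': 0.1, 'q': array([ 1.42652141,  0.50826993, -0.23754478,  1.50103925,  0.12570392,
        1.14890972, -0.15478548]), 'joint_vel': array([ 0.00095759,  0.00150693, -0.0001202 , -0.00334801,  0.00102391,
        0.00085295,  0.00074011]), 'effort': array([-5.08443802e-03, -6.21832895e+01, -2.19406597e+00, -2.50205058e+01,
        1.26862689e-02,  7.80958158e-03,  2.46039485e-05]), 'ee_pos': array([ 0.15431244, -0.60517866,  0.23050483]), 'tool_rot': array([[ 9.68958142e-01,  2.47224461e-01, -4.30331726e-04],
       [ 2.47224834e-01, -9.68956856e-01,  1.57885035e-03],
       [-2.66424495e-05, -1.63622860e-03, -9.99998661e-01]]), 'force': array([ 0.5817806 , -0.35769947, -0.77410301]), 'torque': array([ 0.01659818,  0.05940559, -0.00680864]), 'gripper_force': 0.0, 'width': 0.08536981046525888}
```

View pics/top0.png

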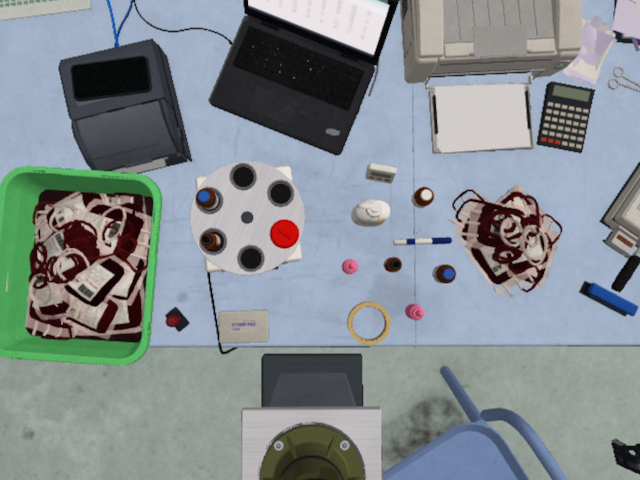

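View pics/scene0.png

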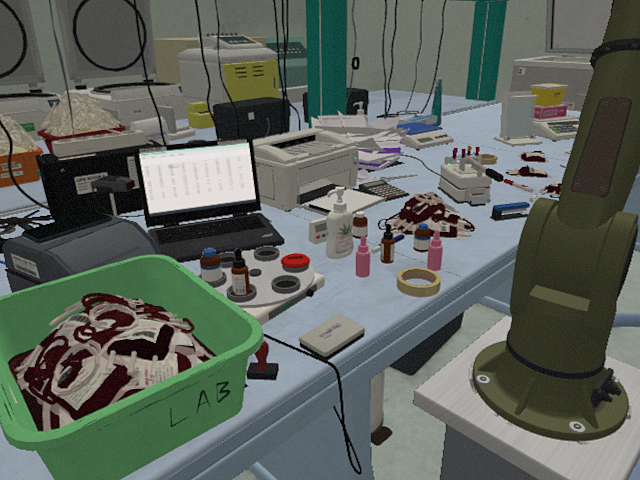

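Top view: the platform's cups are, counterclockwise, (280,193) empty, (243,176) empty, (207,197) blue_a, (211,241) drop_a, (250,258) empty and (285,234) under the red cover.

Candidates:
- **drop_b:** the brown/black dropper at (393,264). The pink look-alikes are at (350,266) and (416,312).
- **blue_b:** the blue cap at (445,272). The white cap at (424,196) and the marker at (422,240) are not wanted.

Plan:
- drop_b goes to cup (280,193), opposite drop_a.
- blue_a goes to (243,176).
- blue_b goes to (250,258).

```bash
cat > m.py <<'E'
from h import *
from scipy.optimize import least_squares
d=load('top');W=world(d);im=d['img'];hsv=cv2.cvtColor(im,cv2.COLOR_RGB2HSV)
# platform: contour of depth band
def circ(P):
    r=least_squares(lambda p:np.hypot(P[:,0]-p[0],P[:,1]-p[1])-p[2],[*P.mean(0),.05],loss='soft_l1',f_scale=.002);return r.x
box=np.zeros((480,640),bool);box[150:290,180:315]=1
c=ray(d,247,217,.048);print('c guess',c)
m=(W[...,2]>.043)&box
cs,_=cv2.findContours(m.astype(np.uint8),cv2.RETR_EXTERNAL,cv2.CHAIN_APPROX_NONE)
k=max(cs,key=cv2.contourArea)[:,0]
P=np.array([ray(d,u,v,.048)[:2] for u,v in k]);print('platform',circ(P))
for n,u,v in(('D',280,193),('C1',243,176),('A',207,197),('dA',211,241),('C2',250,258),('red',285,234)):
    w=W[v-16:v+17,u-16:u+17].reshape(-1,3);z=w[:,2]
    print(n,ray(d,u,v,.06)[:2].round(4),np.nanpercentile(z,[5,50,90,99]).round(3))
def blob(name,u,v,lo,hi,h,r=16):
    M=cv2.inRange(hsv,np.array(lo),np.array(hi));Z=np.zeros_like(M);cv2.circle(Z,(u,v),r,255,-1);M&=Z
    n,l,s,ce=cv2.connectedComponentsWithStats(M);i=1+s[1:,4].argmax()
    zz=W[...,2][l==i]
    x,y,w,hh,a=s[i];print(name,ce[i].round(1),(w,hh,a),ray(d,*ce[i],h)[:2].round(4),'ztop',np.nanpercentile(zz,[10,50,95]).round(3))
blob('blue_a',207,197,(95,100,40),(130,255,255),.121)
blob('blue_b',445,272,(95,100,40),(130,255,255),.07)
blob('red',285,234,(0,150,100),(8,255,255),.076,20)
# top-of-object by depth
for n,u,v,zl,h in(('dA',211,241,.135,.153),('dB',393,264,.085,.102),('blue_b',445,272,.06,.07),('blue_a',207,197,.11,.121),('pink1',350,266,.085,.102),('pink2',416,312,.085,.102),('san',371,212,.12,.15),('white',424,196,.06,.07),('hub',247,217,.05,.06)):
    q=np.zeros_like(box);q[v-18:v+19,u-18:u+19]=1;q&=W[...,2]>zl
    p=W[q];print(n,len(p),p.mean(0).round(4),p[:,2].max().round(3),np.ptp(p[:,:2],0).round(3))
crop=im[150:340,180:480];cv2.imwrite('pics/crop1.png',cv2.resize(crop[...,::-1],None,fx=2.6,fy=2.6,interpolation=cv2.INTER_CUBIC))
E
python3 m.py
```

```text
c guess [0.58592788 0.14251803 0.048     ]
platform [0.5864105  0.14315223 0.12716996]
D [0.6383 0.0682] [0.043 0.05  0.06  0.065]
C1 [0.6764 0.1507] [0.041 0.05  0.059 0.064]
A [0.6292 0.23  ] [0.001 0.053 0.116 0.124]
dA [0.5314 0.22  ] [0.002 0.051 0.115 0.149]
C2 [0.4939 0.1338] [0.043 0.05  0.059 0.064]
red [0.5469 0.0568] [0.036 0.066 0.071 0.077]
blue_a [203.4 196.2] (np.int32(12), np.int32(12), np.int32(117)) [0.6223 0.2257] ztop [0.115 0.121 0.125]
blue_b [447.9 273.6] (np.int32(11), np.int32(12), np.int32(104)) [ 0.4593 -0.3011] ztop [0.066 0.07  0.074]
red [284.1 233.4] (np.int32(29), np.int32(28), np.int32(633)) [0.547 0.058] ztop [0.065 0.069 0.076]
dA 37 [0.5321 0.2167 0.1474] 0.154 [0.012 0.011]
dB 34 [ 0.4813 -0.1828  0.0967] 0.106 [0.011 0.013]
blue_b 110 [ 0.4605 -0.3001  0.0695] 0.077 [0.022 0.024]
blue_a 122 [0.6237 0.2263 0.1202] 0.126 [0.026 0.025]
pink1 30 [ 0.477  -0.0857  0.0974] 0.102 [0.011 0.011]
pink2 35 [ 0.3753 -0.2309  0.0957] 0.102 [0.013 0.014]
san 284 [ 0.5927 -0.1241  0.1624] 0.184 [0.034 0.058]
white 113 [ 0.6344 -0.2535  0.0691] 0.078 [0.027 0.025]
hub 368 [0.5858 0.142  0.0524] 0.059 [0.081 0.081]
```

View pics/crop1.png

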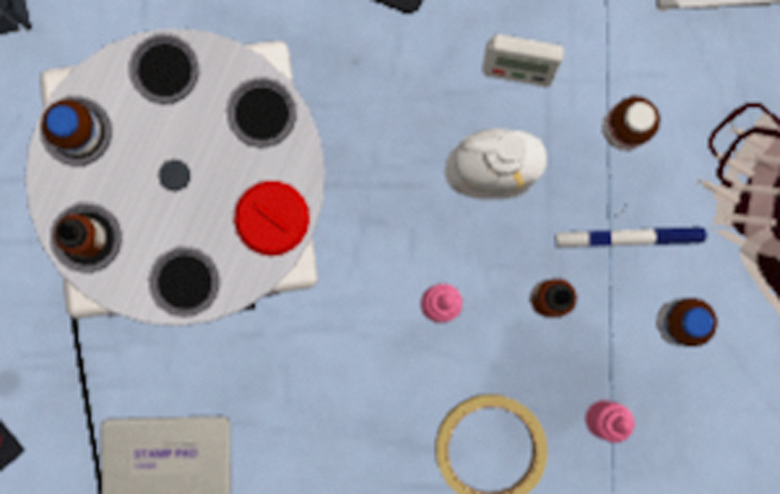

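>>> play_rows --plan '[[[0,0,-0.2],[0,0,0.8]],[[0,0,-0.2],[0,0,0.8]],[[0,0,0],[0,0,0.8]],[[0.45,-0.6,0],[0,0,0]],[[0.45,-0.6,0],[0,0,0]],[[0.45,-0.6,0],[0,0,0]],[[0.45,-0.6,0],[0,0,0]],[[0.45,-0.6,0],[0,0,0]],[[0.45,-0.6,0],[0,0,0]],[[0.45,-0.6,0],[0,0,0]]]' --hand 1

```text
t: 1.1
ee_pos: [0.3129, -0.3944, 0.2511]
tool_rot: [[1.0, -0.002, -0.0], [-0.002, -1.0, 0.0], [-0.0, -0.0, -1.0]]
force: [0.4, -0.1, -0.2]
width: 0.0858
gripper_force: 0.0
```

>>> play_rows --plan '[[[0.48,-0.6,0],[0,0,0]],[[0.48,-0.6,0],[0,0,0]],[[0.48,-0.6,0],[0,0,0]],[[0.48,-0.6,0],[0,0,0]],[[0.48,-0.6,0],[0,0,0]],[[0.48,-0.6,0],[0,0,0]],[[0.48,-0.6,0],[0,0,0]],[[0,0,0],[0,0,0]],[[0,0,0],[0,0,0]]]'

```text
t: 2.0
ee_pos: [0.4807, -0.1854, 0.2509]
tool_rot: [[1.0, 0.001, -0.001], [0.001, -1.0, 0.0], [-0.001, -0.0, -1.0]]
force: [-0.0, 0.3, -0.1]
width: 0.0852
gripper_force: 0.0
```

```bash
cat > w.py <<'E'
from h import *
import sys
d=cap('wrist');W=world(d);s=robot.get_state();print(s['ee_pos'].round(4),s['t'])
cv2.imwrite(f'pics/{sys.argv[1]}.png',d['img'][...,::-1]);print(d['extrinsics'].round(3).tolist())
x,y,z0=map(float,sys.argv[2:5])
m=(np.hypot(W[...,0]-x,W[...,1]-y)<.035)&(W[...,2]>z0)&(W[...,2]<z0+.03)
p=W[m];v,u=np.nonzero(m);print(len(p),p.mean(0).round(4),p.min(0).round(4),p.max(0).round(4),u.mean(),v.mean())
E
python3 w.py w1 .481 -.183 .08
```

```text
[ 0.4801 -0.1865  0.2509] 2.05
[[0.002, -0.947, -0.322, 0.562], [-1.0, -0.002, -0.001, -0.184], [-0.0, 0.322, -0.947, 0.393], [0.0, 0.0, 0.0, 1.0]]
244 [ 0.4795 -0.183   0.0957] [ 0.4715 -0.189   0.0801] [ 0.4843 -0.1765  0.1028] 315.86475409836066 215.84016393442624
```

View pics/w1.png

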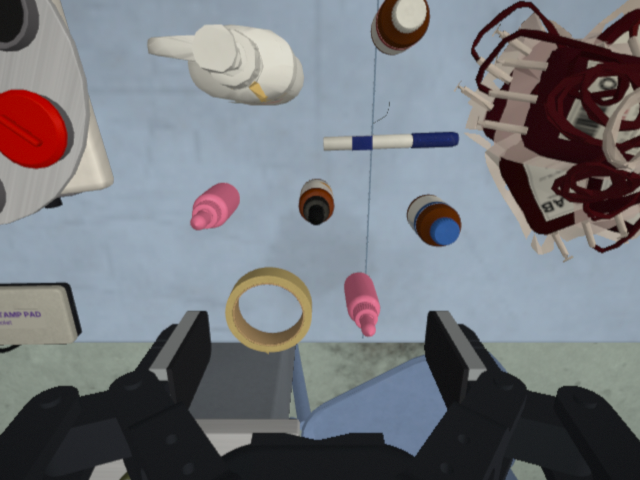

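w1 shows the brown dropper with the black bulb at (316,212). The pink ones are at (212,207) and (362,303), and the blue cap is at (445,230). drop_b is therefore at about (0.4795, -0.183), and nothing stands in the finger path.

>>> play_rows --plan '[[[0,-0.06,0.6],[0,0,0]],[[0,0,0.7],[0,0,0]],[[0,0,0.7],[0,0,0]],[[0,0,0.7],[0,0,0]],[[0,0,0.6],[0,0,0]],[[0,0,0.5],[0,0,0]],[[0,0,0.3],[0,0,0]],[[0,0,0.2],[0,0,0]],[[0,0,0],[0,0,0]],[[0,0,0],[0,0,0]]]'

```text
t: 3.05
ee_pos: [0.4806, -0.1838, 0.0368]
tool_rot: [[1.0, -0.003, 0.0], [-0.003, -1.0, -0.0], [0.0, 0.0, -1.0]]
force: [0.8, -0.1, 0.3]
width: 0.0851
gripper_force: 0.0
```

>>> play_rows --plan '[[[0,0,0],[0,0,0]],[[0,0,0],[0,0,0]],[[0,0,0],[0,0,0]],[[0,0,0],[0,0,0]],[[0,0,0],[0,0,0]],[[0,0,0],[0,0,0]],[[0,0,0],[0,0,0]],[[0,0,0],[0,0,0]]]' --hand 0.1

```text
t: 3.85
ee_pos: [0.481, -0.1834, 0.037]
tool_rot: [[1.0, -0.002, 0.001], [-0.002, -1.0, -0.001], [0.001, 0.001, -1.0]]
force: [-0.9, 0.1, 5.9]
width: 0.0303
gripper_force: 58.9
```

>>> play_rows --plan '[[[0,0,-0.2],[0,0,0]],[[0,0,-0.4],[0,0,0]],[[0,0,-0.6],[0,0,0]],[[0,0,-0.7],[0,0,0]],[[0,0,-0.7],[0,0,0]],[[0,0,-0.7],[0,0,0]],[[0,0,-0.6],[0,0,0]],[[0,0,-0.4],[0,0,0]],[[0,0,-0.2],[0,0,0]],[[0,0,0],[0,0,0]]]'

```text
t: 4.85
ee_pos: [0.481, -0.1831, 0.2625]
tool_rot: [[1.0, -0.002, 0.002], [-0.002, -1.0, -0.001], [0.002, 0.001, -1.0]]
force: [0.0, -0.1, -0.4]
width: 0.0302
gripper_force: 59.6
```

```bash
python3 w.py w2 .481 -.183 .27
```

```text
[ 0.4804 -0.183   0.2613] 4.9
[[-0.0, -0.948, -0.319, 0.562], [-1.0, 0.0, -0.001, -0.182], [0.001, 0.319, -0.948, 0.405], [0.0, 0.0, 0.0, 1.0]]
8174 [ 0.4877 -0.182   0.2863] [ 0.4678 -0.2109  0.27  ] [ 0.4951 -0.1529  0.3   ] 317.45864937607047 327.75532175189625
```

View pics/w2.png

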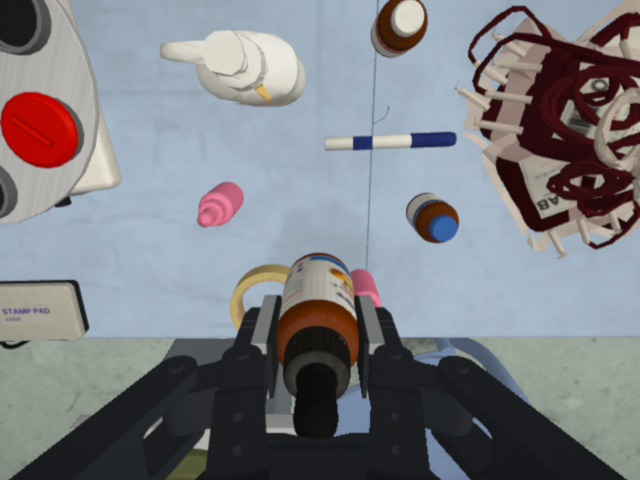

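w2 shows the bottle upright between the pads at (318,340), with nothing else disturbed.

>>> play_rows --plan '[[[0.2,-0.3,0],[0,0,0]],[[0.32,-0.5,0],[0,0,0]],[[0.4,-0.6,0],[0,0,0]],[[0.4,-0.6,0],[0,0,0]],[[0.4,-0.6,0],[0,0,0]],[[0.4,-0.6,0],[0,0,0]],[[0.4,-0.6,0],[0,0,0]],[[0.3,-0.5,0],[0,0,0]],[[0.2,-0.4,0],[0,0,0]],[[0.15,-0.3,0],[0,0,0]]]'

```text
t: 5.9
ee_pos: [0.6393, 0.0685, 0.2591]
tool_rot: [[1.0, 0.0, -0.003], [0.0, -1.0, 0.0], [-0.003, -0.0, -1.0]]
force: [-0.9, -0.2, -0.3]
width: 0.0302
gripper_force: 59.6
```

>>> play_rows --plan '[[[0,0,0.4],[0,0,0]],[[0,0,0.6],[0,0,0]],[[0,0,0.6],[0,0,0]],[[0,0,0.5],[0,0,0]],[[0,0,0.3],[0,0,0]],[[0,0,0],[0,0,0]],[[0,0,0],[0,0,0]],[[0,0,0],[0,0,0]]]'

```text
t: 6.7
ee_pos: [0.6401, 0.0667, 0.1422]
tool_rot: [[1.0, -0.002, 0.001], [-0.002, -1.0, 0.0], [0.001, -0.0, -1.0]]
force: [-1.0, -0.4, -0.2]
width: 0.0301
gripper_force: 59.6
```

```bash
cat > v.py <<'E'
from h import *
import sys
d=cap('wrist');s=robot.get_state();print(s['ee_pos'].round(4))
W=world(d);f=240/np.tan(np.radians(float(d['vertical_fov']))/2);E=d['extrinsics']
im=d['img'].copy()
def proj(p):
    c=E[:3,:3].T@(np.array(p)-E[:3,3]);return c[0]/c[2]*f+float(d['cx']),c[1]/c[2]*f+float(d['cy'])
C=np.array([.586,.1423]);
for k in range(6):
    a=np.radians(5.3+60*k);p=C+.092*np.array([np.cos(a),np.sin(a)])
    t=np.linspace(0,2*np.pi,60)
    q=np.array([proj([p[0]+.03*np.cos(x),p[1]+.03*np.sin(x),.061]) for x in t])
    cv2.polylines(im,[q.astype(int)],True,(0,255,0),1)
cv2.imwrite(f'pics/{sys.argv[1]}.png',im[...,::-1])
E
python3 v.py w3
```

```text
[0.6401 0.0667 0.1424]
```

View pics/w3.png

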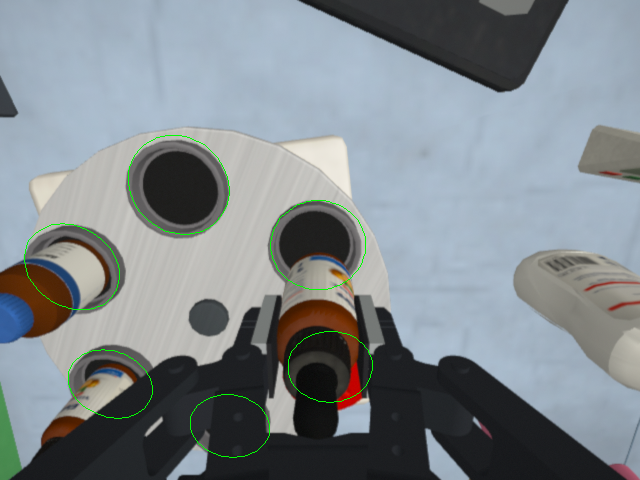

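w3 shows the predicted rims (green) matching the actual cups within about 1–2 mm. The target cup is at about (316,246), with the bottle lined up above it.

>>> play_rows --plan '[[[0,-0.02,0.3],[0,0,0]],[[0,0,0.3],[0,0,0]],[[0,0,0.2],[0,0,0]],[[0,0,0.14],[0,0,0]],[[0,0,0.08],[0,0,0]],[[0,0,0.03],[0,0,0]],[[0,0,0],[0,0,0]],[[0,0,0],[0,0,0]],[[0,0,0],[0,0,0]]]'

```text
t: 7.65
ee_pos: [0.6398, 0.0677, 0.0893]
tool_rot: [[1.0, -0.002, 0.001], [-0.002, -1.0, 0.0], [0.001, -0.0, -1.0]]
force: [0.1, 0.5, -0.5]
width: 0.03
gripper_force: 59.6
```

Inch down until contact, then release.

>>> play_rows --plan '[[[0,0,0.02],[0,0,0]],[[0,0,0.02],[0,0,0]],[[0,0,0],[0,0,0]],[[0,0,0],[0,0,0]]]'

```text
t: 8.05
ee_pos: [0.64, 0.0677, 0.088]
tool_rot: [[1.0, -0.002, 0.002], [-0.002, -1.0, -0.0], [0.002, 0.0, -1.0]]
force: [-2.1, -1.7, 6.2]
width: 0.0301
gripper_force: 60.4
```

>>> play_rows --plan '[[[0,0,0],[0,0,0]],[[0,0,0],[0,0,0]],[[0,0,0],[0,0,0]],[[0,0,0],[0,0,0]],[[0,0,-0.2],[0,0,0]],[[0,0,-0.5],[0,0,0]],[[0,0,-0.6],[0,0,0]],[[0,0,-0.6],[0,0,0]],[[0,0,-0.4],[0,0,0]],[[0,0,0],[0,0,0]]]' --hand 0.85

```text
t: 9.05
ee_pos: [0.6412, 0.0682, 0.206]
tool_rot: [[1.0, -0.002, 0.006], [-0.002, -1.0, 0.001], [0.006, -0.001, -1.0]]
force: [-0.1, 1.0, 0.3]
width: 0.0728
gripper_force: 0.0
```

>>> play_rows --plan '[[[-0.05,-0.4,0],[0,0,0]],[[-0.07,-0.6,0],[0,0,0]],[[-0.07,-0.6,0],[0,0,0]],[[-0.06,-0.6,0],[0,0,0]],[[-0.05,-0.55,0],[0,0,0]],[[-0.03,-0.41,0],[0,0,0]],[[0,0,0],[0,0,0]],[[0,0,0],[0,0,0]]]'

```text
t: 9.85
ee_pos: [0.623, 0.2254, 0.2013]
tool_rot: [[1.0, -0.001, -0.001], [-0.001, -1.0, -0.001], [-0.001, 0.001, -1.0]]
force: [-0.4, 0.6, 0.6]
width: 0.0728
gripper_force: 0.0
```

```bash
python3 w.py w4 .624 .226 .113; python3 - <<'E'
from h import *
d=load('wrist')
hsv=cv2.cvtColor(d['img'],cv2.COLOR_RGB2HSV);M=cv2.inRange(hsv,np.array((95,120,60)),np.array((125,255,255)))
n,l,s,c=cv2.connectedComponentsWithStats(M)
for i in range(1,n):
    if s[i,4]>300: print(c[i],s[i],ray(d,*c[i],.121),world(d)[l==i].mean(0))
d=cap('top');W=world(d);m=np.zeros((480,640),bool);m[170:215,255:300]=1;m&=W[...,2]>.135
print('dB top',m.sum(),W[m].mean(0),W[m].max(0))
E
```

```text
[0.6234 0.2243 0.2013] 9.9
[[0.001, -0.947, -0.322, 0.705], [-1.0, -0.0, -0.001, 0.227], [0.001, 0.322, -0.947, 0.344], [0.0, 0.0, 0.0, 1.0]]
1237 [0.6224 0.2283 0.1208] [0.6087 0.2158 0.1131] [0.6336 0.2408 0.1238] 314.3686337914309 246.70331447049313
[314.21087866 246.22677824] [ 295  227   39   39 1195] [0.62279577 0.22841705 0.121     ] [nan nan nan]
dB top 36 [0.63902051 0.06648102 0.1478894 ] [0.64616073 0.07345338 0.15243231]
```

drop_b stands upright in its cup. Next is blue_a, with about a 2 mm correction in y.

>>> play_rows --plan '[[[0,-0.05,0.4],[0,0,0]],[[0,0,0.6],[0,0,0]],[[0,0,0.6],[0,0,0]],[[0,0,0.5],[0,0,0]],[[0,0,0.3],[0,0,0]],[[0,0,0.2],[0,0,0]],[[0,0,0],[0,0,0]],[[0,0,0],[0,0,0]]]'

```text
t: 10.75
ee_pos: [0.6239, 0.2282, 0.0727]
tool_rot: [[1.0, -0.002, 0.001], [-0.002, -1.0, 0.001], [0.001, -0.001, -1.0]]
force: [-0.8, 0.7, 1.4]
width: 0.0727
gripper_force: 0.0
```

>>> play_rows --plan '[[[0,0,0],[0,0,0]],[[0,0,0],[0,0,0]],[[0,0,0],[0,0,0]],[[0,0,0],[0,0,0]],[[0,0,0],[0,0,0]],[[0,0,0],[0,0,0]],[[0,0,0],[0,0,0]]]' --hand 0.2

```text
t: 11.45
ee_pos: [0.624, 0.2284, 0.0732]
tool_rot: [[1.0, -0.002, 0.002], [-0.002, -1.0, 0.001], [0.002, -0.001, -1.0]]
force: [-0.2, -0.6, 6.0]
width: 0.0393
gripper_force: 61.1
```

>>> play_rows --plan '[[[0,0,-0.15],[0,0,0]],[[0,0,-0.35],[0,0,0]],[[0,0,-0.4],[0,0,0]],[[0,0,-0.2],[0,0,0]],[[0.15,0.2,0],[0,0,0]],[[0.25,0.35,0],[0,0,0]],[[0.3,0.45,0],[0,0,0]],[[0.25,0.35,0],[0,0,0]],[[0.14,0.2,0],[0,0,0]],[[0,0,0],[0,0,0]]]'

```text
t: 12.45
ee_pos: [0.6785, 0.1473, 0.1256]
tool_rot: [[1.0, -0.005, -0.001], [-0.005, -1.0, -0.002], [-0.001, 0.002, -1.0]]
force: [-0.3, -0.1, -1.9]
width: 0.0397
gripper_force: 60.5
```

>>> play_rows --plan '[[[0,0,0.2],[0,0,0]],[[0,0,0.2],[0,0,0]],[[0,0,0],[0,0,0]],[[0,0,0],[0,0,0]]]'

```text
t: 12.85
ee_pos: [0.6769, 0.1515, 0.1062]
tool_rot: [[1.0, -0.0, -0.001], [-0.0, -1.0, 0.0], [-0.001, -0.0, -1.0]]
force: [0.3, 0.3, -0.7]
width: 0.0396
gripper_force: 60.5
```

```bash
python3 v.py w5
```

```text
[0.6773 0.1514 0.1067]
```

View pics/w5.png

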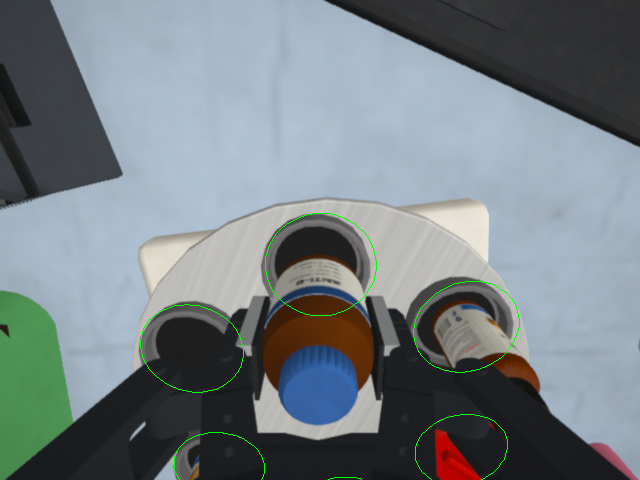

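w5 shows the free cup at (318,262), with the bottle's base centred over it at column 319. I'll nudge it about 1 mm and lower.

>>> play_rows --plan '[[[0.03,-0.02,0.2],[0,0,0]],[[0,0,0.2],[0,0,0]],[[0,0,0.14],[0,0,0]],[[0,0,0.06],[0,0,0]],[[0,0,0.04],[0,0,0]],[[0,0,0.02],[0,0,0]],[[0,0,0],[0,0,0]],[[0,0,0],[0,0,0]]]'

```text
t: 13.7
ee_pos: [0.6793, 0.1517, 0.0741]
tool_rot: [[1.0, -0.002, 0.001], [-0.002, -1.0, 0.0], [0.001, -0.0, -1.0]]
force: [-0.7, 0.2, -0.8]
width: 0.0398
gripper_force: 60.5
```

>>> play_rows --plan '[[[0,0,0.02],[0,0,0]],[[0,0,0.01],[0,0,0]],[[0,0,0],[0,0,0]],[[0,0,0],[0,0,0]]]'

```text
t: 14.1
ee_pos: [0.6795, 0.1517, 0.0732]
tool_rot: [[1.0, -0.002, 0.001], [-0.002, -1.0, 0.0], [0.001, -0.0, -1.0]]
force: [-1.2, 0.1, 6.2]
width: 0.0397
gripper_force: 61.2
```

>>> play_rows --plan '[[[0,0,0],[0,0,0]],[[0,0,0],[0,0,0]],[[0,0,0],[0,0,0]],[[0,0,0],[0,0,0]],[[0,0,-0.2],[0,0,0]],[[0,0,-0.6],[0,0,0]],[[0,0,-0.7],[0,0,0]],[[0,0,-0.7],[0,0,0]],[[0,0,-0.7],[0,0,0]],[[0,0,-0.5],[0,0,0]]]' --hand 0.85

```text
t: 15.1
ee_pos: [0.6796, 0.152, 0.2461]
tool_rot: [[1.0, -0.001, 0.003], [-0.001, -1.0, 0.001], [0.003, -0.001, -1.0]]
force: [0.6, -0.2, -1.2]
width: 0.0725
gripper_force: 0.0
```

>>> play_rows --plan '[[[-0.2,0.4,0],[0,0,0]],[[-0.3,0.6,0],[0,0,0]],[[-0.4,0.8,0],[0,0,0]],[[-0.4,0.8,0],[0,0,0]],[[-0.4,0.8,0],[0,0,0]],[[-0.4,0.8,0],[0,0,0]],[[-0.4,0.8,0],[0,0,0]],[[-0.4,0.8,0],[0,0,0]],[[-0.4,0.8,0],[0,0,0]],[[-0.4,0.8,0],[0,0,0]]]'

```text
t: 16.1
ee_pos: [0.4927, -0.2196, 0.2433]
tool_rot: [[1.0, -0.001, 0.001], [-0.001, -1.0, -0.001], [0.001, 0.001, -1.0]]
force: [-0.2, 0.3, -0.1]
width: 0.0727
gripper_force: 0.0
```

>>> play_rows --plan '[[[-0.3,0.6,0],[0,0,0]],[[-0.2,0.5,0.3],[0,0,0]],[[-0.13,0.35,0.4],[0,0,0]],[[-0.06,0.2,0.3],[0,0,0]],[[0,0,0],[0,0,0]],[[0,0,0],[0,0,0]]]'

```text
t: 16.7
ee_pos: [0.4594, -0.3001, 0.193]
tool_rot: [[1.0, -0.001, 0.001], [-0.001, -1.0, 0.0], [0.001, -0.0, -1.0]]
force: [0.3, -0.3, 0.9]
width: 0.0723
gripper_force: 0.0
```

```bash
python3 w.py w6 .46 -.30 .063;python3 - <<'E'
from h import *
d=cap('top');W=world(d)
for n,u,v,zl in(('dB',278,193,.135),('blue_a',243,175,.112)):
    q=np.zeros((480,640),bool);q[v-18:v+19,u-18:u+19]=1;q&=W[...,2]>zl
    p=W[q];print(n,len(p),p.mean(0).round(4),p[:,2].max().round(3))
E
```

```text
[ 0.4599 -0.2998  0.1934] 16.75
[[-0.0, -0.947, -0.321, 0.541], [-1.0, -0.0, 0.0, -0.299], [-0.0, 0.321, -0.947, 0.336], [0.0, 0.0, 0.0, 1.0]]
899 [ 0.4576 -0.3005  0.07  ] [ 0.4439 -0.3129  0.0632] [ 0.4692 -0.2881  0.0726] 319.44827586206895 228.4749721913237
dB 35 [0.6393 0.0665 0.1477] 0.155
blue_a 114 [0.679  0.151  0.1208] 0.127
```

>>> play_rows --plan '[[[-0.02,0,0.5],[0,0,0]],[[0,0,0.7],[0,0,0]],[[0,0,0.7],[0,0,0]],[[0,0,0.7],[0,0,0]],[[0,0,0.5],[0,0,0]],[[0,0,0.2],[0,0,0]],[[0,0,0.1],[0,0,0]],[[0,0,0],[0,0,0]]]'

```text
t: 17.6
ee_pos: [0.4587, -0.3005, 0.0229]
tool_rot: [[1.0, -0.001, 0.001], [-0.001, -1.0, -0.0], [0.001, 0.0, -1.0]]
force: [-0.3, -0.7, 0.5]
width: 0.0726
gripper_force: 0.0
```

>>> play_rows --plan '[[[0,0,0],[0,0,0]],[[0,0,0],[0,0,0]],[[0,0,0],[0,0,0]],[[0,0,0],[0,0,0]],[[0,0,0],[0,0,0]],[[0,0,0],[0,0,0]],[[0,0,0],[0,0,0]]]' --hand 0.2

```text
t: 18.3
ee_pos: [0.4587, -0.3009, 0.0238]
tool_rot: [[1.0, -0.002, 0.002], [-0.002, -1.0, -0.001], [0.002, 0.001, -1.0]]
force: [-1.3, 0.6, 8.0]
width: 0.0399
gripper_force: 60.0
```

>>> play_rows --plan '[[[0,0,-0.2],[0,0,0]],[[0,0,-0.5],[0,0,0]],[[0,0,-0.7],[0,0,0]],[[0,0,-0.8],[0,0,0]],[[0,0,-0.8],[0,0,0]],[[0,0,-0.6],[0,0,0]],[[0,0,-0.4],[0,0,0]],[[0,-0.2,0],[0,0,0]],[[0.04,-0.4,0],[0,0,0]],[[0.06,-0.6,0],[0,0,0]]]'

```text
t: 19.3
ee_pos: [0.4621, -0.2407, 0.2219]
tool_rot: [[1.0, -0.004, -0.001], [-0.004, -1.0, -0.0], [-0.001, 0.0, -1.0]]
force: [0.2, 0.6, -1.1]
width: 0.04
gripper_force: 60.6
```

>>> play_rows --plan '[[[0.06,-0.8,0],[0,0,0]],[[0.06,-0.8,0],[0,0,0]],[[0.07,-0.8,0],[0,0,0]],[[0.07,-0.8,0],[0,0,0]],[[0.07,-0.8,0],[0,0,0]],[[0.07,-0.8,0],[0,0,0]],[[0.07,-0.8,0],[0,0,0]],[[0.07,-0.8,0],[0,0,0]],[[0.05,-0.6,0],[0,0,0]],[[0.03,-0.5,0],[0,0,0]]]'

```text
t: 20.3
ee_pos: [0.4934, 0.1369, 0.2219]
tool_rot: [[1.0, 0.001, -0.001], [0.001, -1.0, 0.0], [-0.001, -0.0, -1.0]]
force: [0.9, -0.6, -1.2]
width: 0.0398
gripper_force: 60.6
```

>>> play_rows --plan '[[[0,0,0.5],[0,0,0]],[[0,0,0.7],[0,0,0]],[[0,0,0.6],[0,0,0]],[[0,0,0.4],[0,0,0]],[[0,0,0],[0,0,0]],[[0,0,0],[0,0,0]]]'

```text
t: 20.9
ee_pos: [0.4941, 0.1347, 0.1124]
tool_rot: [[1.0, -0.001, -0.001], [-0.001, -1.0, 0.0], [-0.001, 0.0, -1.0]]
force: [0.2, 0.2, -0.2]
width: 0.04
gripper_force: 60.6
```

```bash
python3 v.py w7
```

```text
[0.4947 0.1348 0.1131]
```

View pics/w7.png

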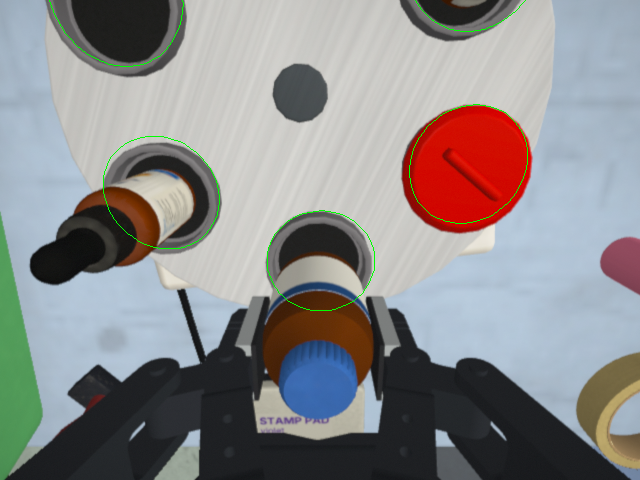

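w7 shows the cup at (319,260), with the bottle centred over it at column 318. I'll lower it.

>>> play_rows --plan '[[[0,0,0.2],[0,0,0]],[[0,0,0.2],[0,0,0]],[[0,0,0.16],[0,0,0]],[[0,0,0.1],[0,0,0]],[[0,0,0.05],[0,0,0]],[[0,0,0.02],[0,0,0]],[[0,0,0],[0,0,0]],[[0,0,0],[0,0,0]]]'

```text
t: 21.75
ee_pos: [0.4948, 0.1345, 0.076]
tool_rot: [[1.0, -0.002, 0.0], [-0.002, -1.0, 0.0], [0.0, -0.0, -1.0]]
force: [-0.4, 1.0, -0.5]
width: 0.04
gripper_force: 60.6
```

>>> play_rows --plan '[[[0,0,0.02],[0,0,0]],[[0,0,0],[0,0,0]],[[0,0,0],[0,0,0]]]'

```text
t: 22.05
ee_pos: [0.4947, 0.1344, 0.0749]
tool_rot: [[1.0, -0.002, 0.0], [-0.002, -1.0, 0.0], [0.0, -0.0, -1.0]]
force: [0.2, -0.1, 0.1]
width: 0.0403
gripper_force: 60.6
```

>>> play_rows --plan '[[[0,0,0.02],[0,0,0]],[[0,0,0],[0,0,0]],[[0,0,0],[0,0,0]]]'

```text
t: 22.35
ee_pos: [0.4947, 0.1344, 0.0748]
tool_rot: [[1.0, -0.002, 0.001], [-0.002, -1.0, -0.0], [0.001, 0.0, -1.0]]
force: [-2.8, -1.1, 10.7]
width: 0.0403
gripper_force: 61.9
```

Contact. I'll release, lift and back away to the right.

>>> play_rows --plan '[[[0,0,0],[0,0,0]],[[0,0,0],[0,0,0]],[[0,0,0],[0,0,0]],[[0,0,0],[0,0,0]],[[0,0,-0.2],[0,0,0]],[[0,0,-0.6],[0,0,0]],[[0,0,-0.7],[0,0,0]],[[0,0,-0.8],[0,0,0]],[[0,0,-0.8],[0,0,0]],[[0,0,-0.5],[0,0,0]]]' --hand 0.85

```text
t: 23.35
ee_pos: [0.495, 0.1349, 0.2576]
tool_rot: [[1.0, -0.001, 0.004], [-0.001, -1.0, 0.001], [0.004, -0.001, -1.0]]
force: [0.6, 0.7, -0.5]
width: 0.0727
gripper_force: 0.0
```

>>> play_rows --plan '[[[0,0.3,0],[0,0,0]],[[0,0.6,0],[0,0,0]],[[0,0.8,0],[0,0,0]],[[0,0.8,0],[0,0,0]],[[0,0.8,0],[0,0,0]],[[0,0.6,0],[0,0,0]],[[0,0.4,0],[0,0,0]],[[0,0.2,0],[0,0,0]],[[0,0,0],[0,0,0]],[[0,0,0],[0,0,0]]]'

```text
t: 24.35
ee_pos: [0.4943, -0.0893, 0.2541]
tool_rot: [[1.0, -0.0, 0.0], [-0.0, -1.0, 0.001], [0.0, -0.001, -1.0]]
force: [-0.0, -0.0, -0.3]
width: 0.0727
gripper_force: 0.0
```

```bash
python3 - <<'E'
from h import *
d=cap('top');W=world(d);cv2.imwrite('pics/end.png',cv2.resize(d['img'][140:350,160:500,::-1],None,fx=2.3,fy=2.3))
for n,u,v,zl in(('dB',278,193,.135),('blue_a',243,175,.112),('blue_b',249,258,.112),('dA',211,241,.135),('pink1',350,266,.085),('white',424,196,.06)):
    q=np.zeros((480,640),bool);q[v-18:v+19,u-18:u+19]=1;q&=(W[...,2]>zl)&(W[...,2]<.16)
    p=W[q];print(n,len(p),p.mean(0).round(4),p[:,2].max().round(3))
E
```

```text
dB 35 [0.6393 0.0665 0.1477] 0.154
blue_a 115 [0.6789 0.1508 0.1207] 0.126
blue_b 117 [0.4957 0.134  0.1205] 0.125
dA 37 [0.5321 0.2165 0.1467] 0.154<stdin>:5: RuntimeWarning: Mean of empty slice.
  ret = um.true_divide(
Traceback (most recent call last):
ValueError: zero-size array to reduction operation maximum which has no identity
```

View pics/end.png

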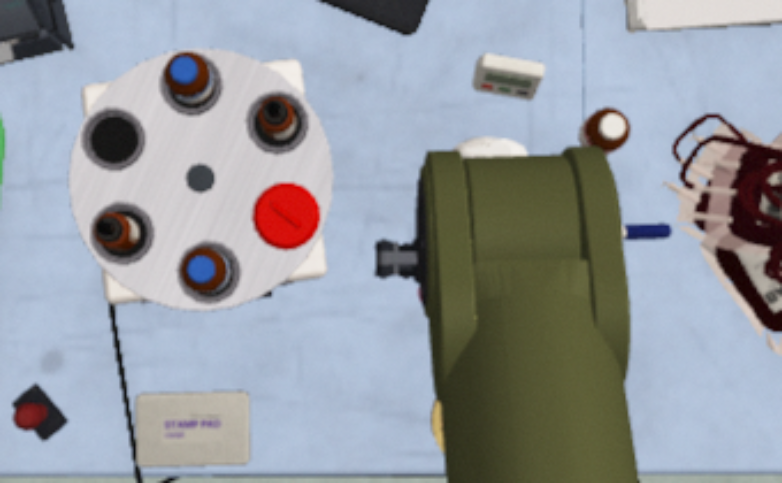

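The final picture shows all four bottles upright, with blue caps at (190,75) and (205,270) opposite each other, and droppers at (280,115) and (118,232) opposite each other. The arm is clear of everything.

```bash
python3 -c "
from plant import robot
print(robot.job_done())"
```

```text
the job is handed in; nothing more can be done
None
```

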